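# Hold the saxophone neck home for the fitter

## Robot

A 7-joint arm with a two-finger parallel gripper is mounted at the origin on the work surface. World frame = base frame: x ahead of the robot, y to its left, z up, the work surface at z = 0. Lengths are in mm, angles in rad, forces in N, time in s.
With the tool pointing down it reaches from about 425 to 950 mm from the base axis. Payload 4.7 kg.
Tool frame: the origin (TCP) lies between the finger pads; the fingertips stand ctrl.finger_overhang ahead of it and the grasp point (between the pads) lies 3 mm ahead of it (ctrl.finger_overhang is the distance from the TCP to the fingertips, in mm); z points along the fingers, y is the line along which they close (so a half turn about z gives the same grasp; the last joint's range is limited). The gripper opens to 87 mm and grips with 3 to 60 N. Pads are 19 mm wide; open, the fingers measure 117 mm over their backs; the gripper's body (75 mm by 190 mm) begins 51 mm behind the grasp point.
Start: joints at [-1.249, 0.469, -0.049, 1.532, 0.024, 1.141, -0.082], TCP at [231.924, 633.923, 244.573] pointing down, gripper open.
Joint ranges: [-2.59, 2.59], [-0.33, 1.99], [-1.39, 1.29], [0.1, 2.45], [-1.04, 4.18], [0.21, 1.99], [-2.66, 2.66]. Speed limits (rad/s): [2.57, 2.57, 3.14, 3.14, 3.14, 3.14, 3.14].

## Interface

Orientations are given as a unit quaternion [w, x, y, z].
In Python, from workcell import ctrl gives the robot as it stands.
- The arm moves only by the tool arm_command, never from a script. Its arguments are lists of equal length, an entry for each row: "dp": the shift along the tool's x, y, z in cm, a list of three; "spin": the turn about the tool's z in rad; "grip": the finger opening in cm, from 0 to 8.7. A call has 1 to 12 rows; each row shifts and turns the commanded pose from where the row before left it, along the tool's axes as they then stand; what a row does not reach is not made up. A row lasts 1/8 s, in which the tool goes at most 62.5 mm and 10.7 degrees, less where a joint would pass 70% of its speed; a pose out of reach is approached as far as the arm can. A call is refused whole if a number of a shift passes 6.25 or a number of a turn 0.188, either way. A call with a gripper value outside its range is refused whole. The fingers move at their own pace and stop on an object; "squeeze" is the grip in N (left out, the last holds). Time passes only in rows, so rows that do not move let the fingers close. It gives the time, the measured TCP pose, the force, the opening and the grip force at its end, in the units of the state.
- ctrl.read_state(): the state, without advancing time (a new reading comes with each control period).
- ctrl.camera(name): name is "scene" or "top" or "wrist"; returns a dict with "image" (420x560x3 uint8, red, green, blue), "K" (3x3 intrinsics, pixels), "R" (3x3) and "t" (3): a world point X has camera coordinates R X + t; the wrist camera has in their place "hand_eye" (4x4, takes a point from camera to tool coordinates, whose origin is the TCP and whose axes are the flange's). Camera axes: x right, y down, z forward; pixel columns grow to the right and rows downward; lengths in mm; the calibration is good to about 2 mm. A picture is of the moment at which its call begins: read the wrist's pose just before it. There is no depth.
- ctrl.hand_in(): hands the job in; it is judged then, once.
The state is a dict: "time": time; "qpos": joint angles; "qvel": joint speeds; "joint_torque": joint torques, N m; "tcp_pos": TCP position; "tool_rot": TCP orientation; "force": force on the tool from outside, world axes, zero at the start; "moment": the same for the moment, N m; "width": opening from 0.0 (shut) to 1.0 (fully open); "gripper_force": force on a finger pad.
Only numpy, scipy, OpenCV 4.12 (cv2) and the standard library are available. Lean on these libraries where they do the work, as an engineer would, in place of code of your own. Each camera call takes 0.05 s, during which the arm holds its last target. There are 200 camera calls.

## Task

Take the smaller, plainly arched saxophone neck out of the rack and seat its tenon fully home in the open receiver at the top of the clamped body tube, with the corked mouth end pointing straight out over the side where the receiver's clamp-screw lug sits. Keep it upright and press it straight down with a steady push of about 12 newtons (6 to 20 on the receiver, never a blow of more than 45) so that the fitter can tighten the clamp screw, and finish while you are still holding it down: do not let go. Leave the larger neck in the rack and the pliers and key cups on the bench where they are.

Things in the scene. Friction and masses are not known exactly. Their poses are not given: they have to be found in the camera images.
- neck_small: the neck to fit: bent brass tube with a plain arch, about 165 g, standing upright in the rack. Origin: centre of the tenon's foot; z up the tenon, x to the corked mouth end, y across. Tenon 24.4 mm thick, z 0 to 24 mm (foot tapered by 3 mm over 4 mm); collar 32 mm thick, z 24 to 32, its underside is the shoulder. Highest point 112 mm up, at x = 66 mm. Centre of mass near x 23, z 60 mm
- neck_small_hold (a point): the place to hold the small neck: centre of its nearly upright tube, 22 mm thick, at (2, 0, 64) mm in the neck's frame, straight above the tenon. The tube is straight from z = 32 to 72 mm; then it arches over to +x (top at z 104 mm where x = 40 mm). Fingers go either side in y; nothing stands within 60 mm of it in y
- neck_small_tip (a point): the mouth end of the small neck: centre of the cork's end face, at (146, 0, 96) mm in the neck's frame. The cork sleeve, 16 mm thick, runs level from x = 98 mm to here
- neck_large: the other neck in the rack, larger, with a double (S-shaped) bend, its mouth end 172 mm from the tenon axis; highest point 107 mm above its origin (centre of the tenon's foot); to be left alone. The two may stand in either hole
- rack: fixed wooden rack. Origin: on the bench midway between its two holes (at y = -50, +50 mm); x points to the rail. Hole block 56 x 210 mm, top at 40 mm; the necks' shoulders rest on it, tenon feet at 16 mm. The corked rail under the mouth ends is at x = 128 mm, top at 104 mm, with guide pins 14 mm high beside each cork: lift a neck straight up 30 mm before moving it sideways
- receiver: fixed: top end of a saxophone body, upright in a split wooden clamp block (107 x 90 mm, top at 58 mm) on a steel plate. Origin: on the bench under the tube's axis, z up; x points to the side with the clamp-screw lug, where the neck's mouth end has to point
- receiver_rim (a point): centre of the receiver's mouth, 112 mm above the bench; axes as the receiver. Brass ring 37 mm across, upright bore 26.4 mm wide and 30 mm deep (1 mm clearance round the tenon). The tenon is home when the neck's shoulder rests on this rim: neck origin 24 mm below this point. The rim is rigid: the force then rises by several newtons per millimetre of push
- lug (a point): top outer end of the clamp-screw lug, a pair of small brass ears on the receiver's +x side, 31 mm from the axis and 4 mm below the rim
- pliers: loose pliers with black handles, 160 mm long, lying on the bench between rack and receiver; bystander
- cup_large: loose brass key cup, 42 mm in diameter, with a short arm; bystander
- cup_small: loose brass key cup, 29 mm in diameter, with a short arm; bystander

How it is judged (in metres and radians):
On the way, in this order (a step that is already met when the one before it is completed fails the run):
1. the small neck is lifted clear of the rack (height (world z) of neck_small above 0.06 m), for 0.1 s.
2. it is home in the receiver and pressed steadily for a second and a half (z of neck_small in the frame of receiver_rim below -0.022 m and horizontal distance between neck_small and receiver_rim below 0.003 m and contact force between neck_small and receiver between 6 and 20 N), for 1.5 s.
At the end, for the whole second after the job is handed in: Still held by the robot: tenon home in the receiver (shoulder within 2 mm of the rim, axis within 3 mm), upright within 4 degrees, mouth end over the lug within 25 mm either side (10 degrees), at rest, bearing on the receiver with 6 to 20 N through the last second (all of step 2 and angle between neck_small's own z axis and vertical below 0.07 rad and x of neck_small_tip in the frame of receiver_rim above 0.12 m and y of neck_small_tip in the frame of receiver_rim between -0.025 and 0.025 m and contact force between any of the fingers, the arm and neck_small above 3 N and linear speed of neck_small below 0.01 m/s); the arm keeps its last pose, push and grip.
It fails at once if the receiver takes a blow of more than 45 N (contact force between neck_small and receiver above 45 N).
It fails at once if the larger neck is disturbed by more than 20 mm (distance of neck_large from where it was at the start of the episode above 0.02 m).
It fails at once if the pliers or a key cup on the bench is moved by more than 20 mm (distance of any of pliers, cup_large, cup_small from where it was at the start of the episode above 0.02 m).
It also fails if it takes over 48 s, if anything falls off the work surface, if the arm or the gripper's body presses on something with over 40 N, if the wrist force passes 120 N, or if a joint passes its speed limit or range.

## Working session

There is one attempt and no reset: what is moved stays moved. The work goes in short steps, Python scripts to look and compute and a tool call to move; the robot and the scene stay as the last step left them, time stands still between calls to the robot, and variables do not carry over. Pictures are saved under pics/ and viewed, at most 10 in all, crops included, and the job is handed in when it is done.

Besides the shell and the picture viewer there is one more tool, called after ">>>" in YAML: its name, and indented under it one key for each argument. arm_command: Moves the arm, as the interface text tells. Its arguments: {"type":"object","properties":{"dp":{"type":"array","items":{"type":"array","items":{"type":"number"}}},"spin":{"type":"array","items":{"type":"number"}},"grip":{"type":"array","items":{"type":"number"}},"squeeze":{"type":"number"}},"required":["dp","spin","grip"]}

```bash
mkdir -p pics; python3 - <<'E'
from workcell import ctrl
import cv2,numpy as np,pickle
s=ctrl.read_state();print({k:np.round(v,3) for k,v in s.items()},ctrl.finger_overhang)
for n in("scene","top","wrist"):
    c=ctrl.camera(n);cv2.imwrite(f"pics/{n}0.png",c["image"][:,:,::-1]);pickle.dump(c,open(f"{n}0.pkl","wb"))
    print(n,[ (k,np.round(v,3).tolist()) for k,v in c.items() if k!="image"])
E
```

```text
{'time': np.float64(0.0), 'qpos': array([-1.249,  0.469, -0.049,  1.534,  0.024,  1.141, -0.082]), 'qvel': array([-0.   ,  0.   , -0.002, -0.   , -0.001,  0.001, -0.001]), 'joint_torque': array([ 0.0000e+00, -5.0795e+01, -8.0000e-02, -2.3617e+01, -6.1000e-02,
        3.7000e-02,  0.0000e+00]), 'tcp_pos': array([231.775, 633.375, 243.515]), 'tool_rot': array([-0.   ,  0.174,  0.985, -0.001]), 'force': array([ 0.029, -0.279,  0.268]), 'moment': array([-0.021, -0.026, -0.003]), 'gripper_force': np.float64(0.0), 'width': np.float64(1.001)} 22.0
scene [('K', [[417.807, 0.0, 283.202], [0.0, 417.807, 213.391], [0.0, 0.0, 1.0]]), ('R', [[0.56, 0.828, -0.01], [0.458, -0.32, -0.829], [-0.69, 0.46, -0.559]]), ('t', [-272.811, -171.742, 1313.9])]
top [('K', [[541.203, 0.0, 279.223], [0.0, 541.203, 212.504], [0.0, 0.0, 1.0]]), ('R', [[-0.025, -1.0, -0.015], [-0.984, 0.027, -0.178], [0.179, 0.01, -0.984]]), ('t', [7.391, 555.64, 1053.079])]
wrist [('K', [[364.951, 0.0, 275.876], [0.0, 364.951, 210.864], [0.0, 0.0, 1.0]]), ('hand_eye', [[-0.001, -0.966, -0.257, 68.477], [1.0, -0.001, 0.0, 0.219], [-0.001, -0.257, 0.966, -139.767], [0.0, 0.0, 0.0, 1.0]])]
```

View pics/top0.png

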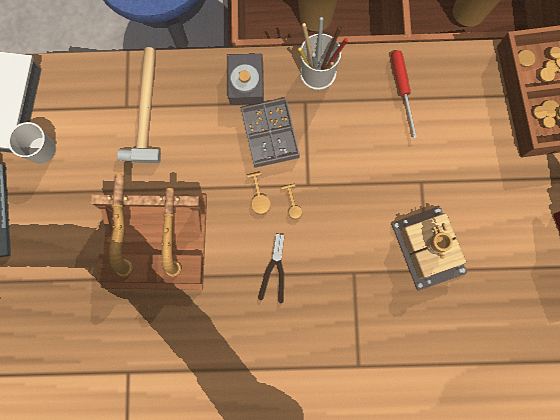

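View pics/scene0.png

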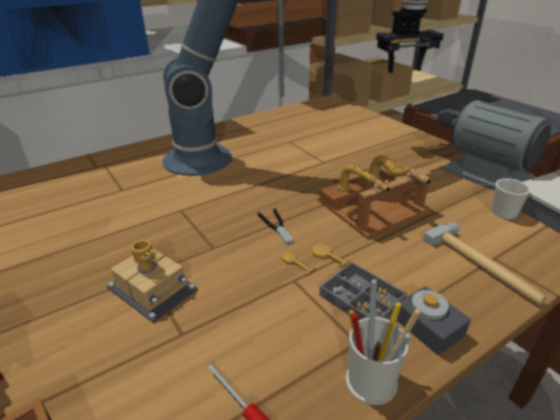

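The top view shows the rack at left, with necks from (123,268) to (119,180) and from (172,268) to (170,190); the shorter right one looks like the small neck. The pliers are at (273,270), the cups at (260,203) and (295,210), and the receiver at (443,242). The scene view agrees. I'll zoom in on both.

```bash
cat > h.py <<'E'
import cv2,numpy as np,pickle
def back(c,uv,z,R=None,t=None):
    R=c["R"] if R is None else R; t=c["t"] if t is None else t
    d=R.T@np.linalg.inv(c["K"])@np.array([*uv,1.]); o=-R.T@np.array(t)
    return o+d*(z-o[2])/d[2]
def proj(c,X,R=None,t=None):
    R=c["R"] if R is None else R; t=c["t"] if t is None else t
    p=c["K"]@(R@np.asarray(X,float)+t); return p[:2]/p[2]
def wristRt(c,s):
    from scipy.spatial.transform import Rotation as Ro
    q=s["tool_rot"]; T=np.eye(4); T[:3,:3]=Ro.from_quat([q[1],q[2],q[3],q[0]]).as_matrix(); T[:3,3]=s["tcp_pos"]
    M=np.linalg.inv(T@c["hand_eye"]); return M[:3,:3],M[:3,3]
E
python3 - <<'E'
from h import *
c=pickle.load(open("top0.pkl","rb"));i=c["image"][:,:,::-1]
a=cv2.resize(i[165:295,85:215],(400,400)[::1],interpolation=cv2.INTER_CUBIC)
b=cv2.resize(i[195:295,385:485],(400,400),interpolation=cv2.INTER_CUBIC)
w=pickle.load(open("wrist0.pkl","rb"))["image"][:,:,::-1]
cv2.imwrite("pics/z1.png",np.hstack([a,b])); 
E
```

```text
(no output)
```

View pics/z1.png

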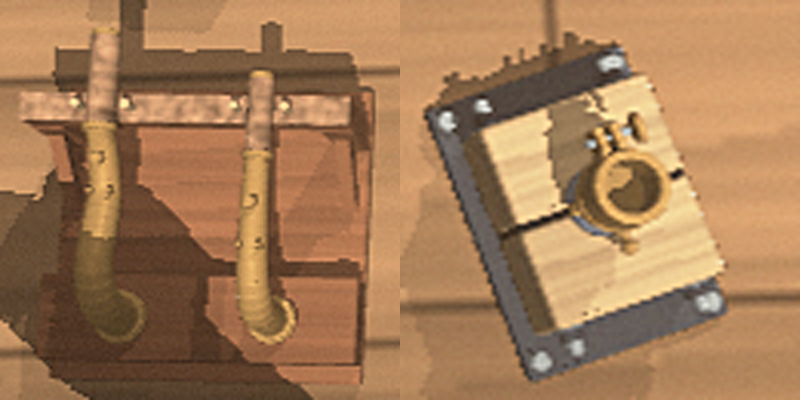

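View pics/wrist0.png

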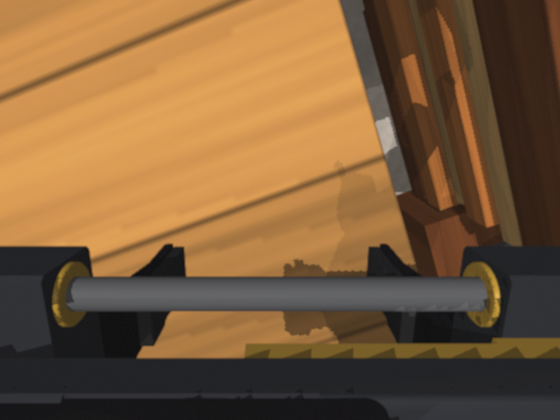

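The left zoom shows the small neck's collar centred near (271,317) and its cork tip at (262,72). The right zoom shows the receiver mouth at (631,188) with the lug ears near (607,137), up and to the left, parallel to the plate's left edge.

```bash
python3 - <<'E'
from h import *
c=pickle.load(open("top0.pkl","rb"))
A=lambda u,v:(85+u*.325,165+v*.325)
B=lambda u,v:(385+(u-400)*.25,195+v*.25)
col=back(c,A(271,317),46);tip=back(c,A(262,71),118)
print("small collar",col,"tip",tip,np.degrees(np.arctan2(*(tip-col)[[1,0]])),np.hypot(*(tip-col)[:2]))
colL=back(c,A(120,313),46);print("large",colL)
# rack block edges
e1=back(c,A(45,360),40);e2=back(c,A(360,362),40);print("front edge",e1,e2,np.degrees(np.arctan2(*(e1-e2)[[1,0]]))-90)
r1=back(c,A(20,93),104);r2=back(c,A(350,97),104);print("rail",r1,r2,np.degrees(np.arctan2(*(r1-r2)[[1,0]]))-90)
rim=back(c,B(631,188),112);lug=back(c,B(606,138),108);print("rim",rim,"lug",lug,np.degrees(np.arctan2(*(lug-rim)[[1,0]])),np.hypot(*(lug-rim)[:2]))
p=[back(c,B(*q),10) for q in((430,108),(530,378),(620,48),(722,305))]
for a,b in((0,1),(2,3)):print(np.degrees(np.arctan2(*(p[a]-p[b])[[1,0]])))
b=[back(c,B(*q),58) for q in((482,128),(553,333),(650,75),(722,272))]
for i,j in((0,1),(2,3)):print("blk",np.degrees(np.arctan2(*(b[i]-b[j])[[1,0]])),b[i],b[j])
for n,q in dict(pl=(273,270),cl=(260,203),cs=(295,210)).items():print(n,back(c,q,5))
# wrist cam
E
```

```text
small collar [448.67854466 209.35913637  46.        ] tip [597.08931086 201.5071408  118.        ] -3.028534604403662 148.6183345297649
large [453.89699171 308.67010791  46.        ]
front edge [424.88725972 359.09916942  40.        ] [418.24039048 151.91143233  40.        ] -1.8374976501543188
rail [590.40474837 358.82201372 104.        ] [581.87011419 148.38203374 104.        ] -2.322423150004326
rim [ 479.0326031  -316.15960502  112.        ] lug [ 503.804631  -307.3320786  108.       ] 19.61355472790067 26.297881836871365
16.675995449345002
17.091100830189244
blk 15.246589683259794 [ 517.61194233 -259.87395996   58.        ] [ 414.6095617  -287.94904564   58.        ]
blk 15.40908977452867 [ 542.24305033 -345.88205249   58.        ] [ 442.42044948 -373.39481648   58.        ]
pl [442.49230272   9.20739468   5.        ]
cl [585.50367193  33.63103214   5.        ]
cs [568.27017964 -40.42370135   5.        ]
```

>>> arm_command:
  dp:
    - [-3.5, -3.24, 0]
    - [-3.5, -3.24, 0]
    - [-3.5, -3.24, 0]
    - [-3.5, -3.24, 0]
    - [-3.5, -3.24, 0]
    - [-3.5, -3.24, 0]
    - [-3.5, -3.24, 0]
    - [-3.5, -3.24, 0]
    - [-3.5, -3.24, 0]
    - [-3.5, -3.24, 0]
    - [0, 0, 0]
    - [0, 0, 0]
  spin: [0, 0, 0, 0, 0, 0, 0, 0, 0, 0, -0.153, -0.153]
  grip: [8.7, 8.7, 8.7, 8.7, 8.7, 8.7, 8.7, 8.7, 8.7, 8.7, 8.7, 8.7]
  squeeze: 20

```text
time: 1.65
tcp_pos: [449.4, 208.6, 244.4]
tool_rot: [-0.0, 0.021, 1.0, -0.0]
force: [0.5, 0.4, 0.7]
width: 1.001
gripper_force: 0.0
```

```bash
python3 - <<'E'
from h import *
from workcell import ctrl
s=ctrl.read_state();c=ctrl.camera("wrist");R,t=wristRt(c,s);pickle.dump((s,c),open("w1.pkl","wb"))
print(s["time"],s["tcp_pos"],s["tool_rot"])
print(proj(c,(449,209,46),R,t),proj(c,(597,202,120),R,t))
cv2.imwrite("pics/w1.png",c["image"][:,:,::-1])
E
```

```text
1.65 [449.37600658 208.55007098 244.36605042] [-2.06579264e-04  2.07827646e-02  9.99783993e-01 -1.93508089e-05]
[276.4474138 188.6241038] [275.74632699 376.68507707]
```

View pics/w1.png

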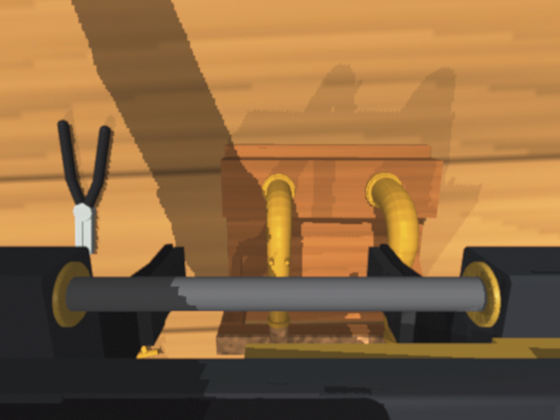

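The wrist view shows the small neck's collar at (278.5,190) with its tube running down to the cork at (279,325), between the fingers. The large neck is at (384,190), and the pliers are off to the left.

```bash
python3 - <<'E'
from h import *
s,c=pickle.load(open("w1.pkl","rb"));R,t=wristRt(c,s)
g=c["image"].astype(int)
# tube edges per row: yellow mask
m=(g[:,:,0]-g[:,:,2]>110)&(g[:,:,1]>120)
for v in (190,215,225,240,255,325,330):
    u=np.where(m[v,245:320])[0]+245; print(v,(u.min(),u.max(),u.mean()) if len(u) else None)
print(g[325,262:298].tolist()[::2])
a=back(c,(278.5,190),46,R,t)
for v,z in((215,90),(240,118),(325,119)):print(a,back(c,(279,v),z,R,t))
l=back(c,(221,217),40,R,t);r=back(c,(438,217),40,R,t);print(l,r,(l+r)/2)
E
```

```text
190 (np.int64(263), np.int64(294), np.float64(277.1))
215 (np.int64(267), np.int64(311), np.float64(287.75))
225 (np.int64(267), np.int64(319), np.float64(292.2682926829268))
240 (np.int64(269), np.int64(319), np.float64(293.43243243243245))
255 (np.int64(268), np.int64(319), np.float64(292.7631578947368))
325 None
330 None
[[89, 58, 35], [90, 59, 36], [89, 58, 35], [102, 70, 36], [133, 97, 41], [148, 108, 40], [154, 113, 42], [157, 115, 42], [147, 108, 42], [143, 104, 42], [138, 101, 40], [132, 97, 39], [121, 91, 39], [100, 71, 36], [89, 58, 35], [88, 58, 35], [88, 57, 35], [88, 58, 35]]
[450.40441927 210.88085912  46.        ] [462.68525752 210.46335399  90.        ]
[450.40441927 210.88085912  46.        ] [474.89278516 209.71965237 118.        ]
[450.40441927 210.88085912  46.        ] [548.13183968 206.75445193 119.        ]
[476.17483808 153.48376545  40.        ] [485.2616414  366.00452711  40.        ] [480.71823974 259.74414628  40.        ]
```

>>> arm_command:
  dp:
    - [-0.2, 0.2, 0]
    - [0, 0, 4]
    - [0, 0, 4]
    - [0, 0, 4]
    - [0, 0, 2.5]
    - [0, 0, 1.55]
    - [0, 0, 0]
    - [0, 0, 0]
    - [0, 0, 0]
    - [0, 0, 0]
    - [0, 0, 0]
    - [0, 0, 0]
  spin: [0, 0, 0, 0, 0, 0, 0, 0, 0, 0, 0, 0]
  grip: [8.7, 8.7, 8.7, 8.7, 8.7, 8.7, 8.7, 0, 0, 0, 0, 0]
  squeeze: 15

```text
time: 3.2
tcp_pos: [451.4, 211.3, 84.2]
tool_rot: [0.0, 0.022, 1.0, 0.0]
force: [-0.1, 0.5, -0.2]
width: 0.512
gripper_force: 0.0
```

>>> arm_command:
  dp:
    - [0, 0, 0]
    - [0, 0, 0]
    - [0, 0, 0]
    - [0, 0, 0]
    - [0, 0, 0]
    - [0, 0, 0]
    - [0, 0, 0]
    - [0, 0, 0]
  spin: [0, 0, 0, 0, 0, 0, 0, 0]
  grip: [0, 0, 0, 0, 0, 0, 0, 0]
  squeeze: 45

```text
time: 4.2
tcp_pos: [451.3, 211.2, 84.0]
tool_rot: [-0.0, 0.022, 1.0, -0.0]
force: [0.2, -1.3, -0.7]
width: 0.246
gripper_force: 45.0
```

>>> arm_command:
  dp:
    - [0, 0, -1]
    - [0, 0, -2]
    - [0, 0, -3]
    - [0, 0, -3]
    - [0, 0, -2.5]
    - [0, 0, -1.5]
    - [0, 0, 0]
  spin: [0, 0, 0, 0, 0, 0, 0]
  grip: [0, 0, 0, 0, 0, 0, 0]

```text
time: 5.08
tcp_pos: [451.7, 211.6, 215.0]
tool_rot: [0.001, 0.022, 1.0, 0.001]
force: [-0.1, -0.5, -2.0]
width: 0.248
gripper_force: 45.0
```

>>> arm_command:
  dp:
    - [-0.4, -2.1, 0]
    - [-0.7, -4, 0]
    - [-0.9, -5, 0]
    - [-1, -5, 0]
    - [-1, -5, 0]
    - [-1, -5, 0]
    - [-1, -5, 0]
    - [-1, -5, 0]
    - [-0.9, -5, 0]
    - [-0.9, -4.5, 0]
    - [-0.8, -3.5, 0]
    - [-0.5, -2, 0]
  spin: [0, 0, 0, 0, 0, 0, 0, 0, 0, 0, 0, 0]
  grip: [0, 0, 0, 0, 0, 0, 0, 0, 0, 0, 0, 0]

```text
time: 6.58
tcp_pos: [528.5, -305.4, 212.5]
tool_rot: [-0.001, 0.023, 1.0, 0.0]
force: [-0.1, 0.7, -1.7]
width: 0.245
gripper_force: 45.0
```

>>> arm_command:
  dp:
    - [0, 0, 0]
    - [0, 0, 0]
    - [0, 0, 0]
    - [0, 0, 0]
  spin: [-0.11, -0.11, -0.11, 0]
  grip: [0, 0, 0, 0]

```text
time: 7.08
tcp_pos: [529.3, -302.6, 213.2]
tool_rot: [-0.001, -0.142, 0.99, 0.001]
force: [0.4, 0.1, -2.5]
width: 0.249
gripper_force: 45.0
```

```bash
python3 - <<'E'
from h import *
from workcell import ctrl
s=ctrl.read_state();c=ctrl.camera("wrist");R,t=wristRt(c,s);pickle.dump((s,c),open("w2.pkl","wb"))
print(s["time"],s["tcp_pos"],s["tool_rot"],s["force"],s["moment"])
print(proj(c,(479,-316,112),R,t))
w=c["image"][:,:,::-1]
d=ctrl.camera("scene");pickle.dump(d,open("s2.pkl","wb"));print(proj(d,(479,-316,112)))
cv2.imwrite("pics/w2.png",w)
E
```

```text
7.075 [ 529.27692183 -302.61684205  213.15281369] [-5.48636016e-04 -1.42075752e-01  9.89855272e-01  8.48868529e-04] [ 0.39302672  0.14391407 -2.52932721] [ 0.06218363  0.12039584 -0.03260827]
[278.52698545 140.39769475]
[139.20965578 243.4892623 ]
```

View pics/w2.png

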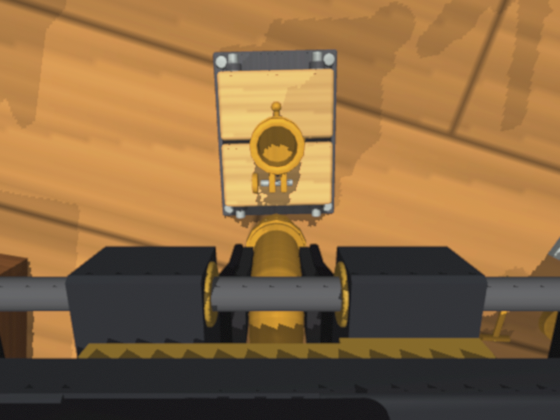

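The receiver mouth is at (277.5,147), with the lug ears below it at (278,183), facing along the neck. The collar's arc is at about (277,222). I'll zoom in for precision.

```bash
python3 - <<'E'
from h import *
s,c=pickle.load(open("w2.pkl","rb"));w=c["image"][:,:,::-1]
a=cv2.resize(w[95:255,225:335],(412,600),interpolation=cv2.INTER_CUBIC)
d=pickle.load(open("s2.pkl","rb"))["image"][:,:,::-1][130:290,90:193]
cv2.imwrite("pics/z2.png",np.hstack([a,cv2.resize(d,(386,600),interpolation=cv2.INTER_CUBIC)]))
E
```

```text
(no output)
```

View pics/z2.png

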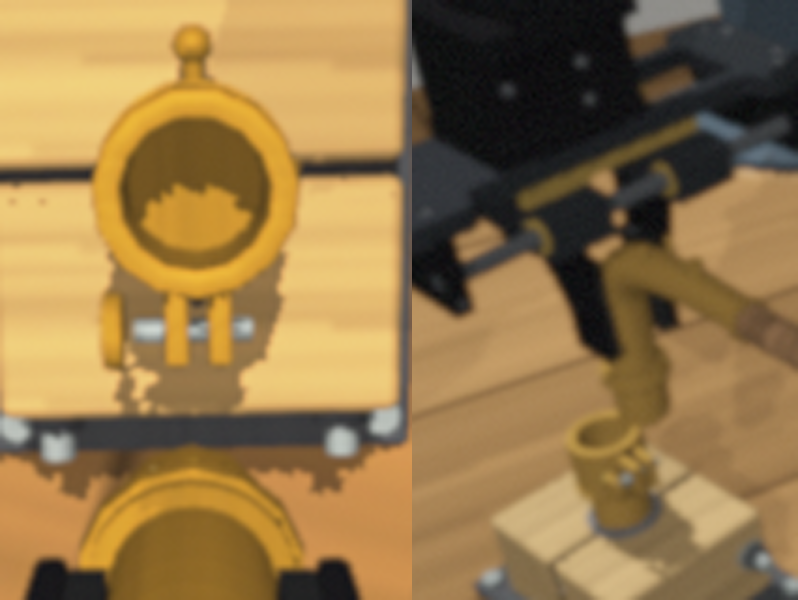

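```bash
python3 - <<'E'
from h import *
s,c=pickle.load(open("w2.pkl","rb"));R,t=wristRt(c,s)
from scipy.spatial.transform import Rotation as Ro
q=s["tool_rot"];M=Ro.from_quat([*q[1:],q[0]]).as_matrix();print(M.round(4))
T=s["tcp_pos"]
P=lambda u,v,z:back(c,(225+u/3.745,95+v/3.75),z,R,t)
rim=P(195.7,189.5,112);top=P(195.7,82,112)
for n,X in dict(rim=rim,rl=P(93,189,112),rr=P(299,189,112),rt=top,rb=P(195.7,296,112),bl=P(121,191,112),br=P(270,191,112),bt=P(195.7,115,112),bb=P(195.7,268,112)).items():print(n,X.round(1),(M.T@(X-T)).round(1))
lug=P(198.5,345,106);print("lug yaw",np.degrees(np.arctan2(*(lug-rim)[[1,0]])),np.hypot(*(lug-rim)[:2]))
W=lambda u,v,z:back(c,(u,v),z,R,t)
for a,b,z in(((226,205),(218,68),58),((332,207),(334,68),58)):
    e=W(*a,z)-W(*b,z);print("edge yaw",np.degrees(np.arctan2(e[1],e[0])))
zt=T[2]-84.2+16+32
for u,v in((192,470),(82,560),(302,560)):print("collar",(M.T@(P(u,v,zt)-T)).round(1))
E
```

```text
[[-9.596e-01 -2.813e-01 -1.300e-03]
 [-2.813e-01  9.596e-01  1.500e-03]
 [ 8.000e-04  1.800e-03 -1.000e+00]]
rim [ 482.4 -315.9  112. ] [ 48.6   0.3 101.2]
rl [ 487.3 -333.1  112. ] [ 48.7 -17.6 101.2]
rr [ 477.3 -298.6  112. ] [ 48.7  18.3 101.2]
rt [ 465. -321.  112.] [ 66.7   0.3 101.2]
rb [ 500.3 -310.6  112. ] [ 30.    0.3 101.2]
bl [ 486.3 -328.3  112. ] [ 48.4 -12.7 101.2]
br [ 479.  -303.4  112. ] [ 48.4  13.2 101.2]
bt [ 470.3 -319.4  112. ] [ 61.3   0.3 101.2]
bb [ 495.5 -312.   112. ] [ 34.9   0.3 101.2]
lug yaw 17.438344160830564 28.685673622931642
edge yaw 17.52046926574837
edge yaw 17.739992458953818
collar [16.9 -0.5 36.2]
collar [  4.2 -15.5  36.2]
collar [ 4.1 14.5 36.2]
```

>>> arm_command:
  dp:
    - [1.2, 0, 0]
    - [1.2, 0, 0]
    - [1.2, 0.05, 0]
    - [1.14, 0.03, 0]
    - [0, 0, 0.7]
    - [0, 0, 0.7]
    - [0, 0, 0.6]
    - [0, 0, 0]
    - [0, 0, 0]
  spin: [0, 0, 0, 0, -0.02, 0, 0, 0, 0]
  grip: [0, 0, 0, 0, 0, 0, 0, 0, 0]

```text
time: 8.3
tcp_pos: [484.0, -316.3, 194.0]
tool_rot: [0.0, -0.152, 0.988, -0.0]
force: [-0.8, -0.1, -2.2]
width: 0.248
gripper_force: 45.0
```

```bash
python3 - <<'E'
from h import *
from workcell import ctrl
s=ctrl.read_state();c=ctrl.camera("wrist");d=ctrl.camera("scene");e=ctrl.camera("top");pickle.dump((s,c,d,e),open("w3.pkl","wb"))
print(s["tcp_pos"],s["tool_rot"],s["force"],s["moment"])
f=lambda i,u,v,n,m,W,H:cv2.resize(i["image"][v:v+m,u:u+n,::-1],(W,H),interpolation=cv2.INTER_CUBIC)
cv2.imwrite("pics/z3.png",np.hstack([f(c,215,180,120,90,400,300),f(d,100,190,100,75,400,300)]))
E
```

```text
[ 483.96293503 -316.27882931  193.96549067] [ 4.07528037e-05 -1.52123390e-01  9.88361509e-01 -2.98833752e-05] [-0.8186972  -0.05713255 -2.23305941] [0.07349321 0.01605882 0.03363214]
```

View pics/z3.png

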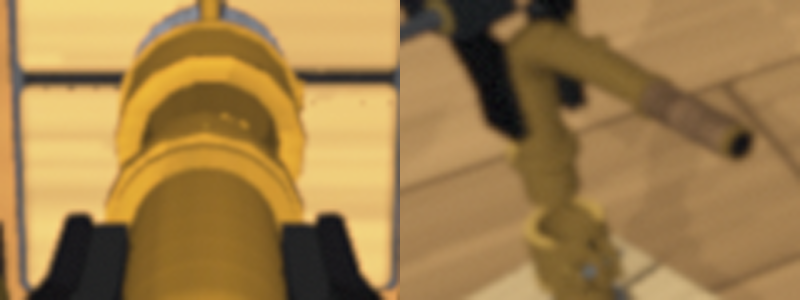

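The left (wrist) view shows the rim spanning columns 118–303 and the collar 105–302, so the neck needs about 1 mm in +y. The right (scene) view shows the tenon just above the mouth, apparently slightly left of it. I'll check this by projecting edges.

```bash
python3 - <<'E'
from h import *
s,c,d,e=pickle.load(open("w3.pkl","rb"));R,t=wristRt(c,s);T=s["tcp_pos"]
from scipy.spatial.transform import Rotation as Ro
q=s["tool_rot"];M=Ro.from_quat([*q[1:],q[0]]).as_matrix()
P=lambda u,v,z:(M.T@(back(c,(215+u/3.3333,180+v/3.3333),z,R,t)-T)).round(1)
print("rim L/R",P(118,120,112),P(303,120,112),"top",P(210,57,112),"bore top",P(210,84,112))
zt=T[2]-84+48
print("collar",P(105,200,zt),P(302,200,zt),"top",P(205,150,zt),P(205,140,zt))
# scene predictions in zoom px
Z=lambda X:((proj(d,X)-[100,190])*4).round(0)
org=T+M@np.array([1,0,0]);
for n,X in dict(rim=(482.4,-315.9,112),rimtop=(479,-316,112),foot=(*org[:2],126),coll=(*org[:2],126+24),tip=np.r_[(org+M@np.array([-146,0,0]))[:2],126+96],).items():print(n,Z(X))
rm=org+M@np.array([0.4,1,0]);print(rm)
E
```

```text
rim L/R [  6.3 -16.8  82. ] [ 6.3 18.3 82. ] top [18.5  0.6 82. ] bore top [13.3  0.6 82. ]
collar [  6.6 -15.7  36. ] [ 6.5 14.4 36. ] top [14.5 -0.4 36. ] [16.1 -0.4 36. ]
rim [159. 218.]
rimtop [157. 214.]
foot [152. 195.]
coll [141. 152.]
tip [332. 137.]
[ 482.3270255  -315.7461005   193.96531915]
```

>>> arm_command:
  dp:
    - [0, 0.13, 0]
    - [0, 0, 0.4]
    - [0, 0, 0.4]
    - [0, 0, 0.2]
    - [0, 0, 0.2]
    - [0, 0, 0.1]
    - [0, 0, 0.1]
    - [0, 0, 0]
  spin: [0, 0, 0, 0, 0, 0, 0, 0]
  grip: [0, 0, 0, 0, 0, 0, 0, 0]

```text
time: 9.45
tcp_pos: [483.3, -315.0, 180.0]
tool_rot: [0.0, -0.152, 0.988, 0.0]
force: [0.0, -0.4, -1.8]
width: 0.244
gripper_force: 45.0
```

```bash
python3 - <<'E'
from h import *
from workcell import ctrl
s=ctrl.read_state();c=ctrl.camera("wrist");d=ctrl.camera("scene");pickle.dump((s,c,d),open("w4.pkl","wb"))
print(s["tcp_pos"],s["force"],s["moment"])
f=lambda i,u,v,n,m,W,H:cv2.resize(i["image"][v:v+m,u:u+n,::-1],(W,H),interpolation=cv2.INTER_CUBIC)
cv2.imwrite("pics/z4.png",np.hstack([f(c,225,190,100,100,400,400),f(d,115,220,50,50,400,400)]))
E
```

```text
[ 483.3081508  -315.02580186  179.98087951] [ 0.04435129 -0.41287388 -1.80631529] [0.07539169 0.0666689  0.03355626]
```

View pics/z4.png

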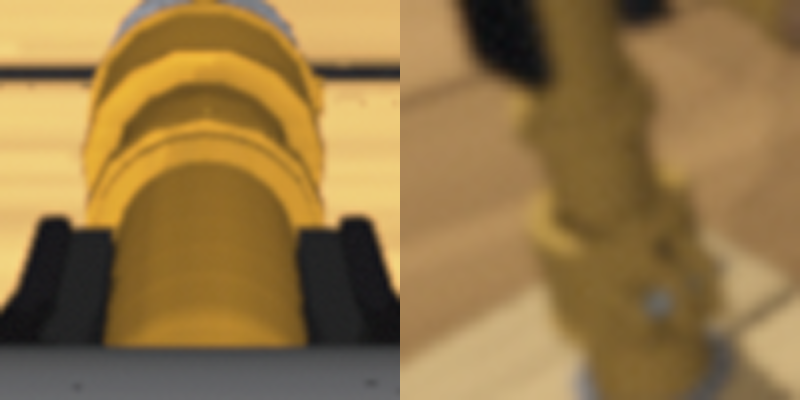

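The neck is now centred: in the wrist view the rim spans 83–323 and the collar 88–323. In the scene view the tenon (552–658) sits within the ring (528–690). No contact force yet, so I'll go down gently.

>>> arm_command:
  dp:
    - [0, 0, 0.15]
    - [0, 0, 0.15]
    - [0, 0, 0.15]
    - [0, 0, 0.15]
    - [0, 0, 0]
  spin: [0, 0, 0, 0, 0]
  grip: [0, 0, 0, 0, 0]

```text
time: 10.18
tcp_pos: [483.2, -315.0, 173.8]
tool_rot: [-0.0, -0.152, 0.988, 0.0]
force: [0.9, 0.1, -2.0]
width: 0.251
gripper_force: 45.0
```

>>> arm_command:
  dp:
    - [0, 0, 0.2]
    - [0, 0, 0.2]
    - [0, 0, 0.2]
    - [0, 0, 0.2]
    - [0, 0, 0]
  spin: [0, 0, 0, 0, 0]
  grip: [0, 0, 0, 0, 0]

```text
time: 10.8
tcp_pos: [483.2, -315.0, 165.8]
tool_rot: [-0.0, -0.152, 0.988, 0.0]
force: [0.3, -0.4, -1.0]
width: 0.247
gripper_force: 45.0
```

>>> arm_command:
  dp:
    - [0, 0, 0.2]
    - [0, 0, 0.2]
    - [0, 0, 0.15]
    - [0, 0, 0.1]
    - [0, 0, 0]
  spin: [0, 0, 0, 0, 0]
  grip: [0, 0, 0, 0, 0]

```text
time: 11.42
tcp_pos: [483.2, -315.0, 159.4]
tool_rot: [-0.0, -0.152, 0.988, 0.0]
force: [0.2, -1.2, -1.5]
width: 0.247
gripper_force: 45.0
```

>>> arm_command:
  dp:
    - [0, 0, 0.1]
    - [0, 0, 0.1]
    - [0, 0, 0.05]
    - [0, 0, 0]
  spin: [0, 0, 0, 0]
  grip: [0, 0, 0, 0]

```text
time: 11.92
tcp_pos: [483.2, -315.0, 156.9]
tool_rot: [-0.0, -0.152, 0.988, 0.0]
force: [0.2, -0.4, -1.7]
width: 0.242
gripper_force: 45.0
```

>>> arm_command:
  dp:
    - [0, 0, 0.05]
    - [0, 0, 0.05]
    - [0, 0, 0]
  spin: [0, 0, 0]
  grip: [0, 0, 0]

```text
time: 12.3
tcp_pos: [483.3, -315.1, 156.1]
tool_rot: [0.0, -0.152, 0.988, 0.0]
force: [-1.3, -0.3, -0.8]
width: 0.248
gripper_force: 45.0
```

>>> arm_command:
  dp:
    - [0, 0, 0.05]
    - [0, 0, 0.05]
    - [0, 0, 0]
  spin: [0, 0, 0]
  grip: [0, 0, 0]

```text
time: 12.68
tcp_pos: [483.3, -315.1, 155.9]
tool_rot: [0.0, -0.152, 0.988, 0.0]
force: [-2.0, 2.3, 5.2]
width: 0.247
gripper_force: 45.0
```

>>> arm_command:
  dp:
    - [0, 0, 0.04]
    - [0, 0, 0.04]
    - [0, 0, 0]
    - [0, 0, 0]
  spin: [0, 0, 0, 0]
  grip: [0, 0, 0, 0]

```text
time: 13.18
tcp_pos: [483.3, -315.1, 155.9]
tool_rot: [0.0, -0.152, 0.988, 0.0]
force: [-2.8, 2.8, 11.1]
width: 0.251
gripper_force: 45.0
```

```bash
python3 - <<'E'
from h import *
from workcell import ctrl
for i in range(2):
    s=ctrl.read_state();c=ctrl.camera("wrist" if i else "scene");print(s["time"],s["tcp_pos"],s["force"],s["moment"])
    if i==0:d=c
f=lambda i,u,v,n,m,W,H:cv2.resize(i["image"][v:v+m,u:u+n,::-1],(W,H),interpolation=cv2.INTER_CUBIC)
cv2.imwrite("pics/z5.png",np.hstack([f(c,205,180,140,140,400,400),f(d,90,180,120,120,400,400)]))
E
```

```text
13.175 [ 483.33539461 -315.12370601  155.88894009] [-2.78955498  2.83628933 11.10029081] [ 0.69387345  0.87428699 -0.00388492]
13.225 [ 483.34813934 -315.15399533  155.90596939] [-3.95171229  1.78559911 10.40114658] [0.66668984 0.91488572 0.0167396 ]
```

View pics/z5.png

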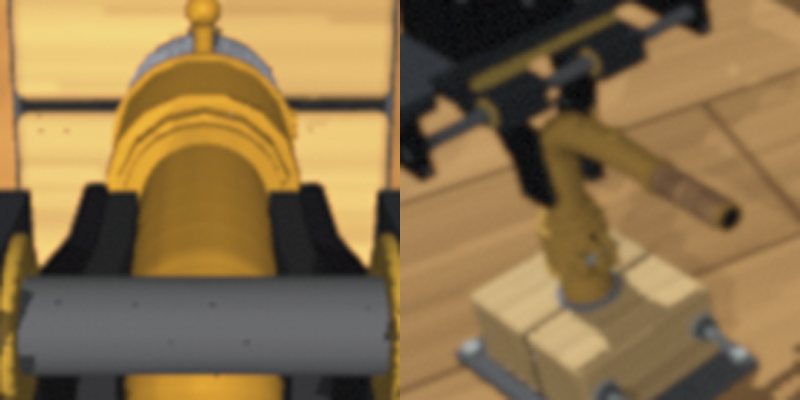

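Both views show the collar seated on the rim and the cork pointing out over the lug. I'll hold the push for two seconds.

>>> arm_command:
  dp:
    - [0, 0, 0]
    - [0, 0, 0]
    - [0, 0, 0]
    - [0, 0, 0]
    - [0, 0, 0]
    - [0, 0, 0]
    - [0, 0, 0]
    - [0, 0, 0]
  spin: [0, 0, 0, 0, 0, 0, 0, 0]
  grip: [0, 0, 0, 0, 0, 0, 0, 0]

```text
time: 14.28
tcp_pos: [483.3, -315.2, 155.9]
tool_rot: [0.0, -0.152, 0.988, 0.0]
force: [-4.6, 2.5, 11.0]
width: 0.245
gripper_force: 45.0
```

>>> arm_command:
  dp:
    - [0, 0, 0]
    - [0, 0, 0]
    - [0, 0, 0]
    - [0, 0, 0]
    - [0, 0, 0]
    - [0, 0, 0]
    - [0, 0, 0]
    - [0, 0, 0]
  spin: [0, 0, 0, 0, 0, 0, 0, 0]
  grip: [0, 0, 0, 0, 0, 0, 0, 0]

```text
time: 15.28
tcp_pos: [483.3, -315.2, 155.9]
tool_rot: [0.0, -0.152, 0.988, 0.0]
force: [-3.8, 2.1, 9.7]
width: 0.247
gripper_force: 45.0
```

Steady at about 12 N on the receiver, so I'm handing in.

```bash
python3 -c "
from workcell import ctrl
print(ctrl.hand_in())"
```

```text
the job is handed in; nothing more can be done
None
```

I seated the small neck in the receiver with the mouth end over the lug, held at about 12 N (steady for 2 s), and handed the job in still gripped; no verdict came back.

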